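# Index the filter wheel to blue and lock it with the pin

## Robot

A 7-joint arm with a two-finger parallel gripper is mounted at the origin on the work surface. World frame = base frame: x ahead of the robot, y to its left, z up, the work surface at z = 0. Lengths are in mm, angles in rad, forces in N, time in s.
With the tool pointing down it reaches from about 400 to 925 mm from the base axis. Payload 4.1 kg.
Tool frame: the origin (TCP) lies at the very end of the fingers, on their centre line; the grasp point (between the pads) lies arm.grip_point_offset behind it (arm.grip_point_offset is the distance from the TCP to the grasp point, in mm); z points along the fingers, y is the direction in which the jaws open and shut (so a half turn about z gives the same grasp; the last joint's range is limited). The gripper opens to 85 mm and grips with 20 to 120 N. Pads are 22 mm wide; open, the fingers measure 114 mm over their backs; the gripper's body (76 mm by 85 mm) begins 54 mm behind the grasp point. The pads swing forward as they close: fully open they stand 13 mm farther back than shut.
Start: joints at [-1.27, 0.398, 0.045, 1.537, -0.019, 1.207, -0.051], TCP at [252.985, 598.784, 231.347] pointing down, gripper open.
Joint ranges: [-2.82, 2.82], [-0.49, 2.23], [-1.37, 1.46], [0, 2.46], [-1.36, 4.5], [0.23, 2], [-2.94, 2.94]. Speed limits (rad/s): [2.57, 2.57, 3.14, 3.14, 3.14, 3.14, 3.14].

## Interface

Orientations are given as a unit quaternion [x, y, z, w].
In Python, from station import readout, imaging, job, arm gives the robot as it stands. The module is installed in compiled form; this text tells all that it offers.
- The arm moves only by the tool jog_arm, never from a script. Its argument "series" is a list of rows, each an object with "translation": the shift along the world's x, y, z in mm, a list of three; "rotation": the turn, a rotation vector about the world's x, y, z in rad, a list of three; "jaw": the finger opening in mm, from 0 to 85.4. A call has 1 to 12 rows; each row shifts and turns the commanded pose from where the row before left it; what a row does not reach is not made up. A row lasts 1/12 s, in which the tool goes at most 41.7 mm and 7.16 degrees, less where a joint would pass 70% of its speed; a pose out of reach is approached as far as the arm can. A call is refused whole if a number of a shift passes 41.7 or a number of a turn 0.125, either way. A call with a gripper value outside its range is refused whole. The fingers move at their own pace and stop on an object; the grip force is fixed at half the most. Time passes only in rows, so rows that do not move let the fingers close. It gives the time, the measured TCP pose, the force and the opening at its end, in the units of the state.
- readout.sense(): the state, without advancing time (a new reading comes with each control period).
- imaging.grab_frame(name): name is "scene" or "side" or "wrist"; returns the picture (480x640x3 uint8, red, green, blue); there is no depth.
- imaging.get_calibration(name): a dict with "intrinsics" (3x3 intrinsics, pixels), "pose" (4x4, takes a point from camera to world coordinates); the wrist camera has in their place "mount" (4x4, takes a point from camera to tool coordinates, whose origin is the TCP and whose axes are the flange's). Camera axes: x right, y up, looking along -z (the intrinsics and any distortion apply to the point x, -y, -z); pixel columns grow to the right and rows downward; lengths in mm; the calibration is good to about 2 mm. A picture is of the moment at which its call begins: read the wrist's pose just before it. get_calibration takes no time and is no camera call.
- job.close_job(): hands the job in, once; it reports no verdict.
The state is a dict: "time": time; "q": joint angles; "joint_velocities": joint speeds; "joint_efforts": joint torques, N m; "ee_pos": TCP position; "ee_rot": TCP orientation; "contact_force": force on the tool from outside, world axes, zero at the start; "wrist_torque": the same for the moment, N m; "gripper_width": finger opening in mm.
Only numpy, scipy, OpenCV 4.12 (cv2) and the standard library are available. Lean on these libraries where they do the work, as an engineer would, in place of code of your own. Each camera call takes 0.05 s, during which the arm holds its last target. There are 200 camera calls.

## Task

Turn the filter wheel by its upright steel peg until the blue filter shows in the window of the cover, and lock it there with the orange-headed locking pin from the blue holder: the pin goes down through the brass bush until its head sits flush on the bush. The pin only drops fully home when the slot of the wheel is right under it, so ease the wheel gently by feel to find that place, never forcing it against the pin, and leave everything else on the bench where it stands.

Things in the scene. Friction and masses are not known exactly. Their poses are not given: they have to be found in the camera images.
- changer: Filter changer, fixed to the bench: white housing 200 x 200 x 20 mm; origin at the centre of its underside, z up. A wheel of 160 mm diameter turns on it about the vertical through this origin. A white cover 60 mm wide spans the wheel on the +x side (x 28 to 100 mm, top 45 mm above the bench); it has a round window and, further out, a brass bush.
- peg (a point): Top centre of the wheel's only handle: a round upright steel peg, 12 mm diameter, 46 mm from the wheel's axis, standing up from the wheel's face (28 mm above the bench) to 72 mm. It sits on an arm clamped stiffly to the wheel, so peg and wheel turn together; the clamping angle differs each time: the blue filter is 2.55 to 2.95 rad clockwise of the peg, seen from above.
- window (a point): Centre of the cover's round window, 22 mm wide, 44 mm from the axis along the changer's +x. The wheel has eight filters of different colours, 45 degrees apart, on this radius. Outside them a raised aluminium ring (radius 60 to 80 mm, top 38 mm above the bench) has a radial slot 10 mm wide in line with each filter.
- bush (a point): Mouth of the brass bush: block 22 mm square, top 58 mm above the bench, 68 mm from the axis along the changer's +x; upright bore 9.5 mm, 2 mm chamfer. The slotted ring turns 3 mm below it. A pin let go in the bore rests on the ring, head 9 mm above the bush, and drops home by its own weight when a slot comes within about 1.5 mm of the bore; it then blocks the wheel.
- wheel (a joint): Turn of the wheel in rad, growing anticlockwise from above; stops at about -0.6 and 1.8, starts between 0.55 and 1.5. Loose scale: blue and its slot stand exactly under window and bush at an unknown reading between -0.15 and 0.15, different each time; the next slots are 0.785 rad either side. It drags with about 0.2 N m and stays where it is left.
- pin: The locking pin, upright in its holder at the start: a steel shank 8 mm diameter and 29 mm long with a chamfered foot, and on it an orange head 16 mm diameter and 32 mm tall; about 60 g. Origin at the centre of its foot, z along the pin towards the head. Home in the bush, its foot is 29 mm below the bush's mouth.
- holder: Fixed blue block, 60 x 60 x 34 mm, origin at the centre of its underside, with an upright hole 10.5 mm wide in the middle in which the pin stands at the start, its head on the block (pin head from 34 to 66 mm above the bench).
- objective: Bystander, to be left alone: a loose microscope objective, dark steel, 30 mm diameter, 48 mm tall, standing nose up; origin at the centre of its underside.
- dropper: Bystander, to be left alone: amber glass dropper bottle, 36 mm diameter, 85 mm tall; origin at the centre of its underside.
- dish: Bystander, to be left alone: shallow glass dish, 90 mm diameter, 15 mm tall; origin at the centre of its underside.
- slide_box: Bystander, to be left alone: blue box of slides, 85 x 160 x 32 mm; origin at the centre of its underside.
- brush: Bystander, to be left alone: lens brush lying flat, 150 mm long; origin near its middle.
- jar: Bystander, to be left alone: small jar with a white cap, 56 mm diameter, 60 mm tall; origin at the centre of its underside.
Not all that is in view belongs to the job. There is more than one size of the pin; the job needs the smallest.

How it is judged:
By the outcome, as a careful person would: the job done as asked, in the order asked, and still so for the second after the job is handed in, with the robot touching nothing.
It also fails if it takes over 70 s, if anything falls off the work surface, if the arm or the gripper's body presses on something with over 40 N, if the wrist force passes 120 N, or if a joint passes its speed limit or range.

## Working session

There is one attempt and no reset: what is moved stays moved. The work goes in short steps, Python scripts to look and compute and a tool call to move; the robot and the scene stay as the last step left them, time stands still between calls to the robot, and variables do not carry over. Pictures are saved under pics/ and viewed, about 8 in all and at most 12, crops included, and the job is handed in when it is done.

Besides the shell and the picture viewer there is one more tool, called after "Request:" as name([rows], argument=value, ...), one row to a line, values as JSON. jog_arm: Moves the arm, as the interface text tells. Its arguments: {"type":"object","properties":{"series":{"type":"array","items":{"type":"object","properties":{"translation":{"type":"array","items":{"type":"number"}},"rotation":{"type":"array","items":{"type":"number"}},"jaw":{"type":"number"}}}}},"required":["series"]}

```bash
mkdir -p pics
python3 - <<'E'
from station import readout, imaging, arm
import cv2,numpy as np
s=readout.sense();print({k:np.round(v,3).tolist() for k,v in s.items()});print(arm.grip_point_offset)
for n in("scene","side","wrist"):
    im=imaging.grab_frame(n);cv2.imwrite(f"pics/{n}0.png",im[:,:,::-1])
    c=imaging.get_calibration(n);print(n,{k:np.round(v,3).tolist() for k,v in c.items()})
E
```

```text
{'time': 0.0, 'q': [-1.27, 0.399, 0.045, 1.538, -0.019, 1.207, -0.051], 'joint_velocities': [0.0, 0.001, 0.001, -0.001, -0.002, 0.0, 0.001], 'joint_efforts': [-0.0, -47.51, 1.364, -25.423, 0.012, 0.01, 0.0], 'ee_pos': [252.736, 598.16, 230.272], 'ee_rot': [0.199, 0.98, -0.001, -0.0], 'contact_force': [0.643, -0.141, -0.261], 'wrist_torque': [-0.027, 0.03, -0.05], 'gripper_width': 85.713}
18.700000000000003
scene {'intrinsics': [[617.348, 0.0, 318.273], [0.0, 617.348, 245.852], [0.0, 0.0, 1.0]], 'pose': [[-0.071, -0.629, 0.774, 1744.172], [0.997, -0.028, 0.069, 73.171], [-0.022, 0.777, 0.629, 1024.703], [0.0, 0.0, 0.0, 1.0]]}
side {'intrinsics': [[486.938, 0.0, 322.131], [0.0, 486.938, 237.037], [0.0, 0.0, 1.0]], 'pose': [[0.699, 0.398, -0.594, -18.72], [-0.715, 0.367, -0.595, -595.311], [-0.019, 0.841, 0.541, 600.265], [0.0, 0.0, 0.0, 1.0]]}
wrist {'intrinsics': [[382.273, 0.0, 319.987], [0.0, 382.273, 242.77], [0.0, 0.0, 1.0]], 'mount': [[0.001, 0.966, 0.26, 64.812], [1.0, -0.001, 0.0, -0.979], [0.0, 0.26, -0.966, -141.764], [0.0, 0.0, 0.0, 1.0]]}
```

View pics/scene0.png

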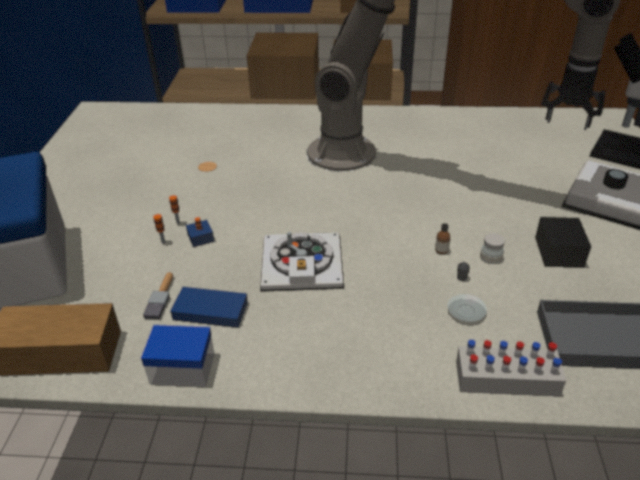

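View pics/side0.png

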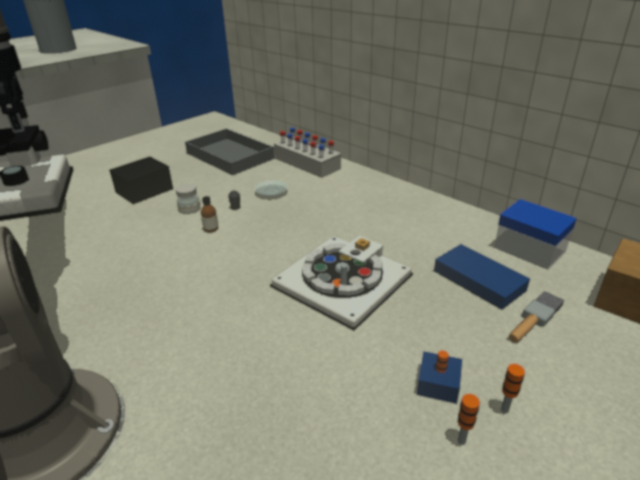

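The scene view shows the changer at about (302,258), with the holder at (200,232) and the pin head at (198,221). In the side view the bush is at (362,243), the peg near (343,268), and the pin at (443,355).

```bash
cat > h.py <<'E'
import numpy as np,cv2
from scipy.spatial.transform import Rotation as R
from station import readout, imaging, arm
def cam(n,s=None):
    c=imaging.get_calibration(n);K=np.array(c['intrinsics'])
    if n=='wrist':
        s=s or readout.sense();T=np.eye(4);T[:3,:3]=R.from_quat(s['ee_rot']).as_matrix();T[:3,3]=s['ee_pos'];P=T@np.array(c['mount'])
    else:P=np.array(c['pose'])
    return K,P
def at_z(kp,uv,z):
    K,P=kp;d=np.linalg.inv(K)@[uv[0],uv[1],1];d=P[:3,:3]@(d*[1,-1,-1]);o=P[:3,3]
    return o+d*(z-o[2])/d[2]
def proj(kp,X):
    K,P=kp;p=(np.linalg.inv(P)@np.r_[X,1])[:3]*[1,-1,-1];p=K@p;return p[:2]/p[2]
E
python3 - <<'E'
from h import *
a,b=cam('scene'),cam('side')
for n,u,v,z in[('pin',(198,220),(443,354),66),('bush',(302,264),(362,243),58),('holder',(200,230),(441,370),34),('peg',(290,236),(343,266),72)]:
    print(n,at_z(a,u,z).round(),at_z(b,v,z).round())
for u in[(263,236),(341,235),(343,287),(262,290)]:print(at_z(a,u,20).round())
w=cam('wrist');print(w[1].round(2))
E
```

```text
pin [ 471. -355.   66.] [ 462. -360.   66.]
bush [625. -67.  58.] [616. -74.  58.]
holder [ 472. -354.   34.] [ 461. -361.   34.]
peg [ 536. -105.   72.] [ 517. -111.   72.]
[ 473. -186.   20.]
[460.  20.  20.]
[661.  33.  20.]
[ 681. -159.   20.]
[[ 3.9000e-01 -8.9000e-01 -2.4000e-01  1.9276e+02]
 [ 9.2000e-01  3.7000e-01  1.0000e-01  6.2283e+02]
 [-0.0000e+00 -2.6000e-01  9.7000e-01  3.7227e+02]
 [ 0.0000e+00  0.0000e+00  0.0000e+00  1.0000e+00]]
```

View pics/wrist0.png

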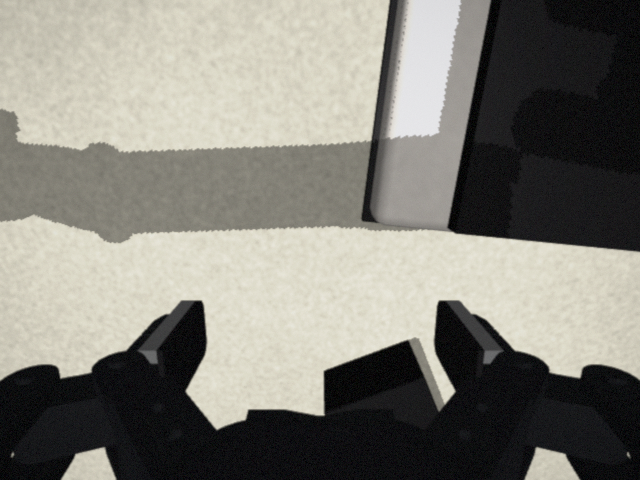

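Request:
jog_arm([
  {"translation":[18,-34.5,0],"jaw":85},
  {"translation":[18,-34.5,0]},
  {"translation":[18,-34.5,0]},
  {"translation":[18,-34.5,0]},
  {"translation":[18,-34.5,0]},
  {"translation":[18,-34.5,0]},
  {"translation":[18,-34.5,0]},
  {"translation":[18,-34.5,0]},
  {"translation":[18,-34.5,0]},
  {"translation":[18,-34.5,0]},
])

```text
schema error: expected keys translation, rotation, jaw
```

Request:
jog_arm([
  {"translation":[18,-34.5,0]},
  {"translation":[18,-34.5,0]},
  {"translation":[18,-34.5,0]},
  {"translation":[18,-34.5,0]},
  {"translation":[18,-34.5,0]},
  {"translation":[18,-34.5,0]},
  {"translation":[18,-34.5,0]},
  {"translation":[18,-34.5,0]},
  {"translation":[18,-34.5,0]},
  {"translation":[18,-34.5,0]},
  {"translation":[0,0,0]},
  {"translation":[0,0,0]},
])

```text
schema error: expected keys translation, rotation, jaw
```

Run:
```python
from h import *
s=readout.sense();im=imaging.grab_frame('wrist');cv2.imwrite('pics/w1.png',im[:,:,::-1])
print(s['time'],np.round(s['ee_pos'],1),np.round(s['q'],2),np.round(s['ee_rot'],3))
import json;json.dump({k:np.array(v).tolist() for k,v in s.items()},open('s1.json','w'))
a=cam('scene')
for u in[(178,224),(164,242)]:print(at_z(a,u,0).round())
```

```text
0.15 [252.8 598.3 230.5] [-1.27  0.4   0.05  1.54 -0.02  1.21 -0.05] [ 0.198  0.98  -0.001 -0.   ]
[ 404. -436.    0.]
[ 485. -454.    0.]
```

View pics/w1.png

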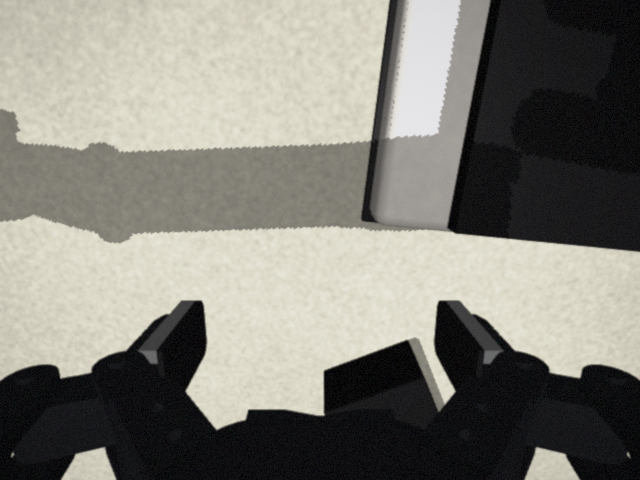

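All three keys are required in every row, so the arm has not moved yet. I'll send the same move again with full rows.

Request:
jog_arm([
  {"translation":[18,-34.5,0],"rotation":[0,0,0],"jaw":85},
  {"translation":[18,-34.5,0],"rotation":[0,0,0],"jaw":85},
  {"translation":[18,-34.5,0],"rotation":[0,0,0],"jaw":85},
  {"translation":[18,-34.5,0],"rotation":[0,0,0],"jaw":85},
  {"translation":[18,-34.5,0],"rotation":[0,0,0],"jaw":85},
  {"translation":[18,-34.5,0],"rotation":[0,0,0],"jaw":85},
  {"translation":[18,-34.5,0],"rotation":[0,0,0],"jaw":85},
  {"translation":[18,-34.5,0],"rotation":[0,0,0],"jaw":85},
  {"translation":[18,-34.5,0],"rotation":[0,0,0],"jaw":85},
  {"translation":[18,-34.5,0],"rotation":[0,0,0],"jaw":85},
])

```text
time: 1.03
ee_pos: [433.4, 251.9, 231.4]
ee_rot: [0.198, 0.98, 0.0, 0.0]
contact_force: [0.5, -0.2, -0.6]
gripper_width: 85.1
```

Request:
jog_arm([
  {"translation":[18,-34.5,0],"rotation":[0,0,0],"jaw":85},
  {"translation":[18,-34.5,0],"rotation":[0,0,0],"jaw":85},
  {"translation":[18,-34.5,0],"rotation":[0,0,0],"jaw":85},
  {"translation":[18,-34.5,0],"rotation":[0,0,0],"jaw":85},
  {"translation":[18,-34.5,0],"rotation":[0,0,0],"jaw":85},
  {"translation":[18,-34.5,0],"rotation":[0,0,0],"jaw":85},
  {"translation":[18,-34.5,0],"rotation":[0,0,0],"jaw":85},
  {"translation":[18,-34.5,0],"rotation":[0,0,0],"jaw":85},
  {"translation":[18,-34.5,0],"rotation":[0,0,0],"jaw":85},
  {"translation":[18,-34.5,0],"rotation":[0,0,0],"jaw":85},
  {"translation":[0,0,0],"rotation":[0,0,0],"jaw":85},
  {"translation":[0,0,0],"rotation":[0,0,0],"jaw":85},
])

```text
time: 2.03
ee_pos: [612.9, -94.6, 230.9]
ee_rot: [0.201, 0.98, -0.001, -0.0]
contact_force: [-0.3, 0.8, 0.2]
gripper_width: 84.7
```

Run:
```python
from h import *
s=readout.sense();im=imaging.grab_frame('wrist');cv2.imwrite('pics/w2.png',im[:,:,::-1])
print(s['time'],np.round(s['ee_pos'],1),np.round(s['q'],2),np.round(s['ee_rot'],3))
import json;json.dump({k:np.array(v).tolist() for k,v in s.items()},open('s2.json','w'))
```

```text
2.0333 [612.9 -94.6 230.9] [-0.28  0.38  0.48  1.62 -0.18  1.19  1.41] [ 0.201  0.98  -0.001 -0.   ]
```

View pics/w2.png

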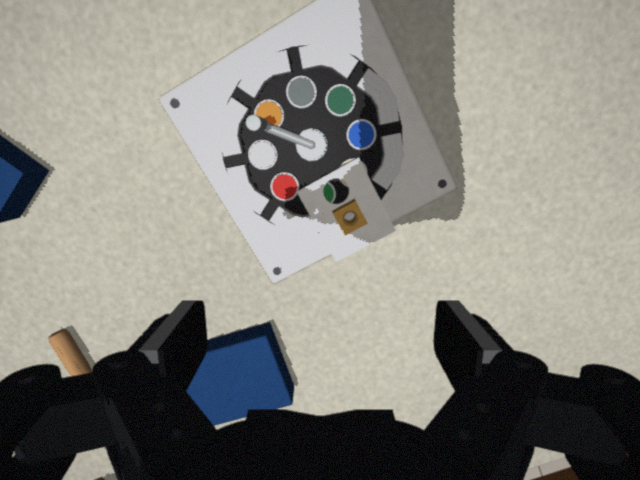

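The wrist view shows the peg top at (254,123), hub (312,145) and bush bore (349,216). The blue filter is at (361,134) and the visible slots are at about (292,50), (362,66), (395,128), (235,160), (266,213) and (238,94).

Run:
```python
from h import *
import json
from scipy.optimize import least_squares
k=cam('wrist',json.load(open('s2.json')))
P=lambda u,z:at_z(k,u,z)[:2]
sc=[P(u,20) for u in((175,103),(277,271),(442,184))]; print('screws',np.round(sc,1),'mid',((sc[0]*0+sc[1]*0)+ (P((175,103),20)+P((442,184),20))/2).round(1))
bush=P((349.5,216.5),58);peg=P((254,123),72);blue=P((361,134),28);win=P((335,191),45)
c=(sc[0]+sc[2])/2 # diagonal? check lengths
print([np.linalg.norm(sc[i]-sc[j]).round(1) for i,j in((0,1),(1,2),(0,2))])
ang=lambda v:np.arctan2(v[1],v[0])
fs=[P(u,28) for u in((361,134),(285,187),(268,113),(263,155),(301,91),(340,100))]
# circle fit filters r=44
r=least_squares(lambda p:[np.hypot(*(f-p))-44 for f in fs],c);cf=r.x
print('c',c,'cf',cf,r.fun.round(1))
yaw=ang(bush-cf);print('bush',bush,np.hypot(*(bush-cf)),'yaw',yaw,'screw yaw',ang(sc[1]-sc[0]),ang(sc[2]-sc[1]))
print('peg',peg,np.hypot(*(peg-cf)),ang(peg-cf)-yaw,'blue',ang(blue-cf)-yaw,'peg-blue',(ang(peg-cf)-ang(blue-cf))%(2*np.pi))
print('filters',[round(ang(f-cf)-yaw,3) for f in fs])
```

```text
screws [[ 474.6 -174.1]
 [ 649.7 -157.5]
 [ 632.7   17.1]] mid [553.6 -78.5]
[np.float64(176.0), np.float64(175.4), np.float64(248.2)]
c [553.62079461 -78.50296684] cf [552.7209224  -78.85202535] [ 0.2  0.3  0.7 -0.7 -0.1 -0.3]
bush [619.41307466 -71.93552236] 67.04984106242664 yaw 0.10333847582951236 screw yaw 0.09495741905404587 1.66798606472675
peg [ 522.00581873 -110.99829498] 44.46122180427339 -2.4367698813288814 blue 1.2508516193150439 peg-blue 2.5955638065356608
filters [np.float64(1.251), np.float64(-1.069), np.float64(-2.688), np.float64(-1.858), np.float64(2.82), np.float64(2.03)]
```

Request:
jog_arm([
  {"translation":[-15.3,-2.9,-18.5],"rotation":[0,0,0.1],"jaw":50},
  {"translation":[-15.3,-2.9,-18.5],"rotation":[0,0,0.1],"jaw":50},
  {"translation":[-15.3,-2.9,-18.5],"rotation":[0,0,0.1],"jaw":50},
  {"translation":[-15.3,-2.9,-18.5],"rotation":[0,0,0.1],"jaw":50},
  {"translation":[-15.3,-2.9,-18.5],"rotation":[0,0,0.1],"jaw":50},
  {"translation":[-15.1,-2.6,-18.5],"rotation":[0,0,0.1],"jaw":50},
  {"translation":[0,0,0],"rotation":[0,0,0],"jaw":50},
  {"translation":[0,0,0],"rotation":[0,0,0],"jaw":50},
])

```text
time: 2.75
ee_pos: [520.6, -106.6, 120.1]
ee_rot: [-0.1, 0.995, 0.001, -0.001]
contact_force: [1.3, -0.2, -0.2]
gripper_width: 50.0
```

Request:
jog_arm([
  {"translation":[0.5,-4,-18],"rotation":[0,0,0],"jaw":50},
  {"translation":[0,0,-18],"rotation":[0,0,0],"jaw":50},
  {"translation":[0,0,-18],"rotation":[0,0,0],"jaw":50},
  {"translation":[0,0,-14],"rotation":[0,0,0],"jaw":50},
  {"translation":[0,0,-7],"rotation":[0,0,0],"jaw":50},
  {"translation":[0,0,0],"rotation":[0,0,0],"jaw":50},
  {"translation":[0,0,0],"rotation":[0,0,0],"jaw":50},
])

```text
time: 3.33
ee_pos: [523.5, -111.8, 46.3]
ee_rot: [-0.1, 0.995, -0.0, 0.001]
contact_force: [-0.2, -0.3, -0.1]
gripper_width: 49.9
```

Run:
```python
from h import *
s=readout.sense();im=imaging.grab_frame('wrist');cv2.imwrite('pics/w3.png',im[:,:,::-1])
print(s['time'],np.round(s['ee_pos'],1),np.round(s['q'],2),np.round(s['contact_force'],1))
print(proj(cam('wrist',s),[521.3,-111.7,72]))
```

```text
3.3333 [ 523.5 -111.8   46.3] [-0.13  0.44  0.33  1.99 -0.2   0.74  2.08] [-0.2 -0.3 -0.1]
[325.51796649 335.39956332]
```

View pics/w3.png

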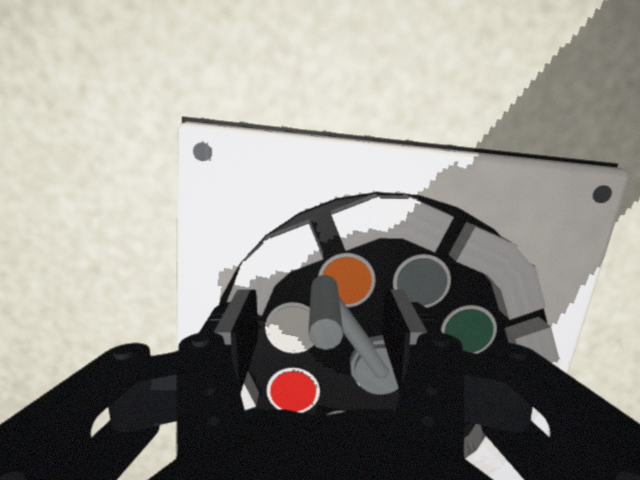

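The peg top is at (326,333) between the fingers, as predicted, so I'll close on it.

Request:
jog_arm([
  {"translation":[0,0,0],"rotation":[0,0,0],"jaw":25},
  {"translation":[0,0,0],"rotation":[0,0,0],"jaw":20},
  {"translation":[0,0,0],"rotation":[0,0,0],"jaw":16},
  {"translation":[0,0,0],"rotation":[0,0,0],"jaw":8},
  {"translation":[0,0,0],"rotation":[0,0,0],"jaw":8},
  {"translation":[0,0,0],"rotation":[0,0,0],"jaw":8},
])

```text
time: 3.88
ee_pos: [522.6, -111.2, 46.2]
ee_rot: [-0.1, 0.995, 0.001, 0.001]
contact_force: [-1.2, 3.2, 6.2]
gripper_width: 9.8
```

```bash
python3 -c "
import numpy as np
a=3.944-np.linspace(0,1.26,13)
print(np.diff(46*np.c_[np.cos(a),np.sin(a)],axis=0).round(1).tolist())"
```

```text
[[-3.3, 3.5], [-2.9, 3.9], [-2.5, 4.1], [-2.0, 4.4], [-1.6, 4.6], [-1.1, 4.7], [-0.6, 4.8], [-0.1, 4.8], [0.4, 4.8], [0.9, 4.7], [1.4, 4.6], [1.9, 4.4]]
```

Request:
jog_arm([
  {"translation":[-3.3,3.5,0],"rotation":[0,0,-0.05],"jaw":8},
  {"translation":[-2.9,3.9,0],"rotation":[0,0,-0.05],"jaw":8},
  {"translation":[-2.5,4.1,0],"rotation":[0,0,-0.05],"jaw":8},
  {"translation":[-2.0,4.4,0],"rotation":[0,0,-0.05],"jaw":8},
  {"translation":[-1.6,4.6,0],"rotation":[0,0,-0.05],"jaw":8},
  {"translation":[-1.1,4.7,0],"rotation":[0,0,-0.05],"jaw":8},
])

```text
time: 4.38
ee_pos: [509.8, -92.6, 46.3]
ee_rot: [0.053, 0.999, -0.003, 0.002]
contact_force: [1.7, -12.4, 0.7]
gripper_width: 10.2
```

Request:
jog_arm([
  {"translation":[-0.6,4.8,0],"rotation":[0,0,-0.05],"jaw":8},
  {"translation":[-0.1,4.8,0],"rotation":[0,0,-0.05],"jaw":8},
  {"translation":[0.4,4.8,0],"rotation":[0,0,-0.05],"jaw":8},
  {"translation":[0.9,4.7,0],"rotation":[0,0,-0.05],"jaw":8},
  {"translation":[1.4,4.6,0],"rotation":[0,0,-0.05],"jaw":8},
  {"translation":[1.9,4.4,0],"rotation":[0,0,-0.05],"jaw":8},
  {"translation":[0,0,0],"rotation":[0,0,0],"jaw":8},
  {"translation":[0,0,0],"rotation":[0,0,0],"jaw":8},
  {"translation":[0,0,0],"rotation":[0,0,0],"jaw":8},
])

```text
time: 5.13
ee_pos: [507.4, -62.2, 45.9]
ee_rot: [0.2, 0.98, -0.002, -0.005]
contact_force: [-12.1, -3.7, 18.8]
gripper_width: 9.7
```

Request:
jog_arm([
  {"translation":[0,0,0],"rotation":[0,0,0],"jaw":40},
  {"translation":[0,0,0],"rotation":[0,0,0],"jaw":50},
  {"translation":[0,0,0],"rotation":[0,0,0],"jaw":50},
  {"translation":[0,0,15],"rotation":[0,0,0],"jaw":50},
  {"translation":[0,0,25],"rotation":[0,0,0],"jaw":85},
  {"translation":[10,-3,30],"rotation":[0,0,0],"jaw":85},
  {"translation":[25,-6,20],"rotation":[0,0,0],"jaw":85},
  {"translation":[30,-8,10],"rotation":[0,0,0],"jaw":85},
  {"translation":[25,-8,0],"rotation":[0,0,0],"jaw":85},
  {"translation":[0,0,0],"rotation":[0,0,0],"jaw":85},
  {"translation":[0,0,0],"rotation":[0,0,0],"jaw":85},
])

```text
time: 6.05
ee_pos: [603.2, -84.2, 144.9]
ee_rot: [0.198, 0.98, -0.0, 0.0]
contact_force: [-0.3, -0.2, -0.9]
gripper_width: 85.2
```

Run:
```python
from h import *
import json
s=readout.sense();im=imaging.grab_frame('wrist');cv2.imwrite('pics/w4.png',im[:,:,::-1])
print(s['time'],np.round(s['ee_pos'],1),np.round(s['q'],2),np.round(s['contact_force'],1))
json.dump({k:np.array(v).tolist() for k,v in s.items()},open('s4.json','w'))
```

```text
6.05 [603.2 -84.2 144.9] [-0.32  0.45  0.51  1.74 -0.25  1.02  1.46] [-0.3 -0.2 -0.9]
```

View pics/w4.png

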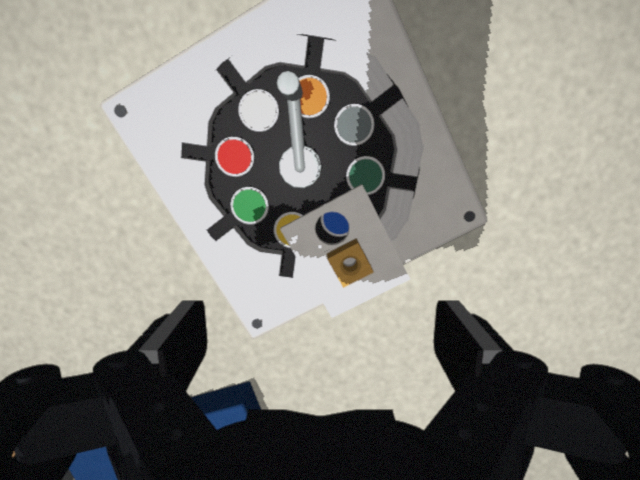

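Blue now shows in the window at (335,224). The bore is at (350,263) and the peg at (288,83). Next I'll measure how far off the alignment is.

Run:
```python
from h import *
import json
from scipy.optimize import least_squares
k=cam('wrist',json.load(open('s4.json')))
P=lambda u,z:at_z(k,u,z)[:2]
sc=[P(u,20) for u in((120.5,111),(257,323.5),(469.5,216))]
ang=lambda v:np.arctan2(v[1],v[0])
im=cv2.imread('pics/w4.png')
fs=np.array([P(u,28) for u in((259,110),(312,97),(354,125),(366,175),(234.5,156.5),(250,205.5))])
r=least_squares(lambda p:[np.hypot(*(f-p))-44 for f in fs],[553,-78]);cf=r.x
c=(sc[0]+sc[2])/2; d1=sc[1]-sc[0];d2=sc[2]-sc[1]
yaw=(ang(d1)+ang(d2)-np.pi/2)/2
bush=P((350,263),58)
print('c',c,'cf',cf,r.fun.round(1),'yaw',yaw,ang(d1),ang(d2)-np.pi/2,ang(bush-cf),'bush',bush,np.hypot(*(bush-cf)))
print('hub',P((300,167),30))
al=np.array([ang(f-cf)-yaw for f in fs]);print(al, (al+np.pi/8)%(np.pi/4)-np.pi/8)
pg=P((288,83),72);print('peg',pg,ang(pg-cf),np.hypot(*(pg-cf)))
sl=np.array([P(u,38) for u in((228,75),(314,52),(386,97),(404,183),(193,152),(222,227),(287,266))])
al=np.array([ang(f-cf)-yaw for f in sl]);print(((al+np.pi/8)%(np.pi/4)-np.pi/8).round(3),np.hypot(*(sl-cf).T).round())
```

```text
c [553.49839951 -78.53007565] cf [553.6322533  -78.51157109] [ 0.1 -0.  -0.3  0.1  0.  -0.3] yaw 0.09821176194004644 0.09800937625522142 0.09841414762487144 0.10438517238930203 bush [619.22452662 -71.63973306] 65.95125834942634
hub [553.84528738 -78.89395983]
[-3.00277564  2.46493264  1.71785546  0.94304031 -2.21250059 -1.42128906] [0.13881702 0.10873815 0.14705913 0.15764215 0.1436939  0.14950727]
peg [510.09674717 -64.23406491] 2.8246941321654893 45.81689073159371
[0.163 0.15  0.173 0.141 0.148 0.144 0.144] [69. 68. 68. 68. 68. 65. 67.]
```

Request:
jog_arm([
  {"translation":[-17.1,-34.2,0],"rotation":[0,0,0],"jaw":60},
  {"translation":[-17.1,-34.2,0],"rotation":[0,0,0],"jaw":60},
  {"translation":[-17.1,-34.2,0],"rotation":[0,0,0],"jaw":60},
  {"translation":[-17.1,-34.2,0],"rotation":[0,0,0],"jaw":60},
  {"translation":[-17.1,-34.2,0],"rotation":[0,0,0],"jaw":60},
  {"translation":[-17.1,-34.2,0],"rotation":[0,0,0],"jaw":60},
  {"translation":[-17.1,-34.2,0],"rotation":[0,0,0],"jaw":60},
  {"translation":[-17.1,-34.2,0],"rotation":[0,0,0],"jaw":60},
  {"translation":[0,0,0],"rotation":[0,0,0],"jaw":60},
  {"translation":[0,0,0],"rotation":[0,0,0],"jaw":60},
])

```text
time: 6.93
ee_pos: [462.4, -359.4, 145.1]
ee_rot: [0.202, 0.979, 0.0, -0.001]
contact_force: [-0.0, 1.1, 0.1]
gripper_width: 59.8
```

Run:
```python
from h import *
import json
s=readout.sense();im=imaging.grab_frame('wrist');cv2.imwrite('pics/w5.png',im[:,:,::-1])
print(s['time'],np.round(s['ee_pos'],1),np.round(s['q'],2),np.round(s['ee_rot'],3))
json.dump({k:np.array(v).tolist() for k,v in s.items()},open('s5.json','w'))
```

```text
6.9333 [ 462.4 -359.4  145.1] [ 0.13  0.42  0.59  1.8  -0.27  1.    1.99] [ 0.202  0.979  0.    -0.001]
```

View pics/w5.png

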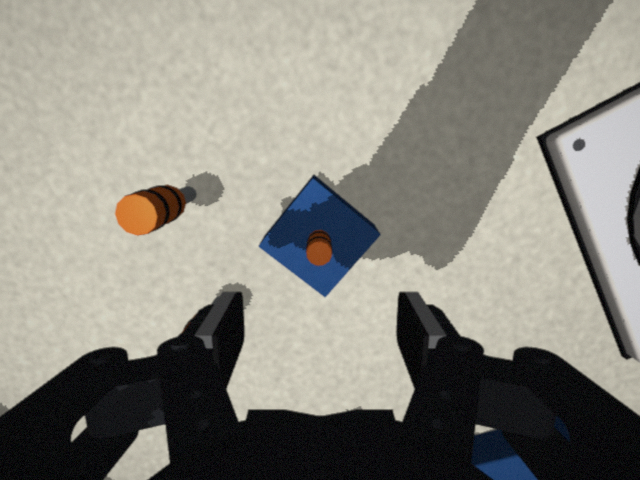

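The pin's head top is at (319.5,250). One large pin has its top at (136,214), and the other's foot is near (237,294), partly hidden by the left finger.

Run:
```python
from h import *
import json
k=cam('wrist',json.load(open('s5.json')))
print('pin',at_z(k,(319.5,250),66),'big1',at_z(k,(200,190),0),at_z(k,(136,214),95),'big2 foot',at_z(k,(237,294),0))
```

```text
pin [ 460.98357212 -360.21621907   66.        ] big1 [ 400.10214006 -431.67112459    0.        ] [ 398.92729337 -435.30320091   95.        ] big2 foot [ 486.09408475 -443.49121773    0.        ]
```

Request:
jog_arm([
  {"translation":[-1.2,-0.8,-25],"rotation":[0,0,0],"jaw":45},
  {"translation":[0,0,-25],"rotation":[0,0,0],"jaw":45},
  {"translation":[0,0,-25],"rotation":[0,0,0],"jaw":45},
  {"translation":[0,0,-19],"rotation":[0,0,0],"jaw":40},
  {"translation":[0,0,-10],"rotation":[0,0,0],"jaw":40},
  {"translation":[0,0,0],"rotation":[0,0,0],"jaw":40},
  {"translation":[0,0,0],"rotation":[0,0,0],"jaw":40},
])

```text
time: 7.57
ee_pos: [465.0, -357.2, 41.3]
ee_rot: [0.198, 0.98, 0.0, -0.0]
contact_force: [0.8, -0.6, 1.0]
gripper_width: 40.0
```

Run:
```python
from h import *
s=readout.sense();im=imaging.grab_frame('wrist')
m=cv2.inRange(cv2.cvtColor(im,cv2.COLOR_RGB2HSV),(3,120,60),(18,255,255));m[:,:240]=0;m[:,400:]=0
n,l,st,ce=cv2.connectedComponentsWithStats(m);print(st[1:][st[1:,4]>60].tolist(),proj(cam('wrist',s),[461,-360.2,66]),np.round(s['ee_pos'],1),s['contact_force'])
# expected px of head-top centre if on the tool axis
T=R.from_quat(s['ee_rot']).as_matrix();print(proj(cam('wrist',s),[*s['ee_pos'][:2],66]))
```

```text
[[295, 283, 34, 13, 120], [291, 291, 40, 20, 389], [287, 305, 45, 51, 1829]] [310.05364546 330.66985618] [ 465.  -357.2   41.3] [ 0.80737754 -0.64028354  0.98048513]
[322.92274218 337.40413447]
```

Request:
jog_arm([
  {"translation":[-4,-3,0],"rotation":[0,0,0],"jaw":40},
  {"translation":[0,0,0],"rotation":[0,0,0],"jaw":40},
  {"translation":[0,0,0],"rotation":[0,0,0],"jaw":40},
])

```text
time: 7.87
ee_pos: [460.5, -362.3, 42.5]
ee_rot: [0.199, 0.98, -0.0, 0.001]
contact_force: [-0.1, -0.3, 0.3]
gripper_width: 40.1
```

Request:
jog_arm([
  {"translation":[0,0,0],"rotation":[0,0,0],"jaw":25},
  {"translation":[0,0,0],"rotation":[0,0,0],"jaw":12},
  {"translation":[0,0,0],"rotation":[0,0,0],"jaw":12},
  {"translation":[0,0,0],"rotation":[0,0,0],"jaw":12},
  {"translation":[0,0,0],"rotation":[0,0,0],"jaw":12},
  {"translation":[0,0,0],"rotation":[0,0,0],"jaw":12},
])

```text
time: 8.37
ee_pos: [460.8, -361.3, 41.9]
ee_rot: [0.198, 0.98, 0.0, 0.0]
contact_force: [-0.9, 1.7, 5.1]
gripper_width: 14.2
```

Request:
jog_arm([
  {"translation":[0,0,10],"rotation":[0,0,0],"jaw":12},
  {"translation":[0,0,15],"rotation":[0,0,0],"jaw":12},
  {"translation":[0,0,20],"rotation":[0,0,0],"jaw":12},
  {"translation":[0,0,25],"rotation":[0,0,0],"jaw":12},
  {"translation":[0,0,30],"rotation":[0,0,0],"jaw":12},
  {"translation":[16,29,0],"rotation":[0,0,0],"jaw":12},
  {"translation":[16,29,0],"rotation":[0,0,0],"jaw":12},
  {"translation":[16,29,0],"rotation":[0,0,0],"jaw":12},
  {"translation":[16,29,0],"rotation":[0,0,0],"jaw":12},
  {"translation":[16,29,0],"rotation":[0,0,0],"jaw":12},
])

```text
time: 9.2
ee_pos: [540.7, -215.2, 141.7]
ee_rot: [0.199, 0.98, -0.0, 0.0]
contact_force: [0.5, -1.1, -0.7]
gripper_width: 13.7
```

Request:
jog_arm([
  {"translation":[16,29,0],"rotation":[0,0,0],"jaw":12},
  {"translation":[16,29,0],"rotation":[0,0,0],"jaw":12},
  {"translation":[16,29,0],"rotation":[0,0,0],"jaw":12},
  {"translation":[16,29,0],"rotation":[0,0,0],"jaw":12},
  {"translation":[15,28,0],"rotation":[0,0,0],"jaw":12},
  {"translation":[0,0,0],"rotation":[0,0,0],"jaw":12},
  {"translation":[0,0,0],"rotation":[0,0,0],"jaw":12},
  {"translation":[0,0,0],"rotation":[0,0,0],"jaw":12},
])

```text
time: 9.87
ee_pos: [618.9, -73.2, 141.3]
ee_rot: [0.199, 0.98, -0.001, -0.0]
contact_force: [-0.1, -0.6, 0.2]
gripper_width: 14.3
```

```bash
cat > pin.py <<'E'
from h import *
s=readout.sense();im=imaging.grab_frame('wrist')
m=cv2.inRange(cv2.cvtColor(im,cv2.COLOR_RGB2HSV),(3,120,60),(18,255,255));m[:280]=0;m[:,:240]=0;m[:,400:]=0
n,l,st,ce=cv2.connectedComponentsWithStats(m);print(st[1:][st[1:,4]>60].tolist(),s['time'],np.round(s['ee_pos'],1),np.round(s['contact_force'],1))
E
cat pin.py >p2.py; echo "cv2.imwrite('pics/w6.png',im[:,:,::-1])
p=np.array(s['ee_pos']);k=cam('wrist',s)
print('on-axis head top',proj(k,p+[0,0,25]),'bush',proj(k,[620.4,-71.8,58]),'foot',proj(k,p-[0,0,37]))">>p2.py;python3 p2.py
```

```text
[[305, 287, 33, 12, 116], [302, 296, 37, 18, 376], [300, 311, 41, 50, 1735]] 9.8667 [618.9 -73.2 141.3] [-0.1 -0.6  0.2]
on-axis head top [322.76395148 337.92762442] bush [324.95730144 250.86402046] foot [322.09272526 275.38720933]
```

View pics/w6.png

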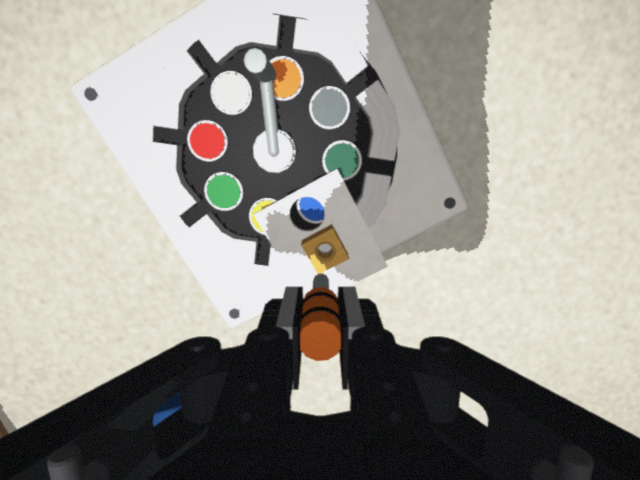

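Request:
jog_arm([
  {"translation":[1,1.7,-15],"rotation":[0,0,0],"jaw":12},
  {"translation":[0,0,-15],"rotation":[0,0,0],"jaw":12},
  {"translation":[0,0,-9],"rotation":[0,0,0],"jaw":12},
  {"translation":[0,0,0],"rotation":[0,0,0],"jaw":12},
  {"translation":[0,0,0],"rotation":[0,0,0],"jaw":12},
  {"translation":[0,0,0],"rotation":[0,0,0],"jaw":12},
])

```text
time: 10.42
ee_pos: [620.7, -71.7, 103.1]
ee_rot: [0.199, 0.98, -0.0, 0.001]
contact_force: [0.6, 1.4, -1.3]
gripper_width: 13.9
```

Request:
jog_arm([
  {"translation":[-0.6,0.2,-3],"rotation":[0,0,0],"jaw":12},
  {"translation":[0,0,-3],"rotation":[0,0,0],"jaw":12},
  {"translation":[0,0,-2],"rotation":[0,0,0],"jaw":12},
  {"translation":[0,0,-2],"rotation":[0,0,0],"jaw":12},
  {"translation":[0,0,-2],"rotation":[0,0,0],"jaw":12},
  {"translation":[0,0,0],"rotation":[0,0,0],"jaw":12},
])

```text
time: 10.92
ee_pos: [619.5, -70.4, 89.8]
ee_rot: [0.198, 0.98, -0.0, -0.0]
contact_force: [-0.1, 0.1, -1.2]
gripper_width: 13.6
```

Request:
jog_arm([
  {"translation":[0,0,-2],"rotation":[0,0,0],"jaw":12},
  {"translation":[0,0,-2],"rotation":[0,0,0],"jaw":12},
  {"translation":[0,0,-2],"rotation":[0,0,0],"jaw":12},
  {"translation":[0,0,-2],"rotation":[0,0,0],"jaw":12},
  {"translation":[0,0,-1.5],"rotation":[0,0,0],"jaw":12},
  {"translation":[0,0,0],"rotation":[0,0,0],"jaw":12},
])

```text
time: 11.42
ee_pos: [619.5, -70.5, 80.4]
ee_rot: [0.199, 0.98, -0.0, -0.0]
contact_force: [-0.2, -0.1, -0.5]
gripper_width: 13.5
```

Request:
jog_arm([
  {"translation":[0,0,-1.5],"rotation":[0,0,0],"jaw":12},
  {"translation":[0,0,-1.5],"rotation":[0,0,0],"jaw":12},
  {"translation":[0,0,0],"rotation":[0,0,0],"jaw":12},
  {"translation":[0,0,0],"rotation":[0,0,0],"jaw":20},
  {"translation":[0,0,0],"rotation":[0,0,0],"jaw":40},
  {"translation":[0,0,0],"rotation":[0,0,0],"jaw":50},
  {"translation":[0,0,0],"rotation":[0,0,0],"jaw":50},
  {"translation":[0,0,20],"rotation":[0,0,0],"jaw":50},
  {"translation":[0,0,30],"rotation":[0,0,0],"jaw":50},
  {"translation":[0,0,20],"rotation":[0,0,0],"jaw":50},
])

```text
time: 12.25
ee_pos: [620.3, -70.8, 149.7]
ee_rot: [0.199, 0.98, 0.0, 0.001]
contact_force: [1.0, 0.4, 1.5]
gripper_width: 49.8
```

Request:
jog_arm([
  {"translation":[-25,3,0],"rotation":[0,0,0],"jaw":50},
  {"translation":[-30,3,0],"rotation":[0,0,0],"jaw":50},
  {"translation":[-30,3,0],"rotation":[0,0,0],"jaw":50},
  {"translation":[-24,-1,0],"rotation":[0,0,0],"jaw":50},
  {"translation":[0,0,0],"rotation":[0,0,0],"jaw":50},
  {"translation":[0,0,0],"rotation":[0,0,0],"jaw":50},
])

```text
time: 12.75
ee_pos: [510.0, -62.5, 148.2]
ee_rot: [0.199, 0.98, 0.001, 0.0]
contact_force: [0.8, -0.3, -0.0]
gripper_width: 49.9
```

```bash
cat > side.py <<'E'
from h import *
import sys
def shot(tag=None):
    s=readout.sense();im=imaging.grab_frame('side')
    k=cam('side');u=proj(k,[612,-74,80]).astype(int);x,y=u
    cr=im[y-35:y+35,x-35:x+35]
    m=cv2.inRange(cv2.cvtColor(cr,cv2.COLOR_RGB2HSV),(3,170,60),(14,255,255))
    n,l,st,ce=cv2.connectedComponentsWithStats(m)
    print('t',round(s['time'],2),np.round(s['ee_pos'],1),'F',np.round(s['contact_force'],1),'orange',st[1:].tolist())
    if tag:cv2.imwrite(f'pics/{tag}.png',cv2.resize(im[y-60:y+60,x-80:x+80,::-1],None,fx=4,fy=4,interpolation=cv2.INTER_CUBIC))
shot(sys.argv[1] if len(sys.argv)>1 else None)
E
python3 side.py s7
python3 - <<'E'
from h import *
im=imaging.grab_frame('wrist');cv2.imwrite('pics/w7.png',im[:,:,::-1])
E
```

```text
t 12.75 [510.  -62.5 148.2] F [ 0.8 -0.3 -0. ] orange [[35, 25, 5, 4, 15]]
```

View pics/s7.png

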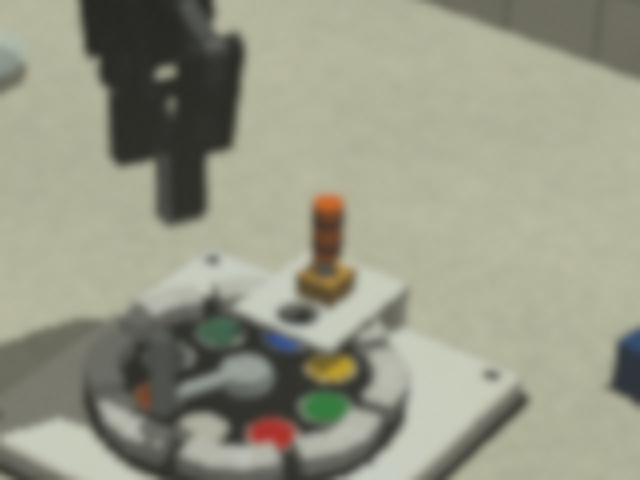

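The pin stands in the bush with its head raised, at about (328,230) in the crop. The gripper is above the peg. Next I'll descend and grip the peg.

Request:
jog_arm([
  {"translation":[0,-1.5,-25],"rotation":[0,0,0],"jaw":45},
  {"translation":[0,0,-25],"rotation":[0,0,0],"jaw":45},
  {"translation":[0,0,-25],"rotation":[0,0,0],"jaw":40},
  {"translation":[0,0,-18],"rotation":[0,0,0],"jaw":40},
  {"translation":[0,0,-9],"rotation":[0,0,0],"jaw":40},
  {"translation":[0,0,0],"rotation":[0,0,0],"jaw":40},
  {"translation":[0,0,0],"rotation":[0,0,0],"jaw":40},
])

```text
time: 13.43
ee_pos: [511.7, -64.3, 45.9]
ee_rot: [0.199, 0.98, -0.0, 0.0]
contact_force: [0.1, 0.6, 0.4]
gripper_width: 40.1
```

Request:
jog_arm([
  {"translation":[0,0,0],"rotation":[0,0,0],"jaw":20},
  {"translation":[0,0,0],"rotation":[0,0,0],"jaw":14},
  {"translation":[0,0,0],"rotation":[0,0,0],"jaw":8},
  {"translation":[0,0,0],"rotation":[0,0,0],"jaw":8},
  {"translation":[0,0,0],"rotation":[0,0,0],"jaw":8},
])

```text
time: 13.85
ee_pos: [512.0, -64.2, 47.1]
ee_rot: [0.199, 0.98, 0.0, 0.001]
contact_force: [-0.7, -0.8, 5.8]
gripper_width: 9.9
```

```bash
python3 side.py
```

```text
t 13.85 [512.  -64.2  47.1] F [-0.7 -0.8  5.8] orange [[35, 25, 5, 4, 17]]
```

Request:
jog_arm([
  {"translation":[0.3,1.0,0],"rotation":[0,0,0],"jaw":8},
  {"translation":[0.3,1.0,0],"rotation":[0,0,0],"jaw":8},
  {"translation":[0.3,1.0,0],"rotation":[0,0,0],"jaw":8},
  {"translation":[0.3,1.0,0],"rotation":[0,0,0],"jaw":8},
  {"translation":[0,0,0],"rotation":[0,0,0],"jaw":8},
  {"translation":[0,0,0],"rotation":[0,0,0],"jaw":8},
])

```text
time: 14.4
ee_pos: [512.3, -63.3, 47.1]
ee_rot: [0.2, 0.98, -0.001, 0.001]
contact_force: [-1.3, -6.0, 7.1]
gripper_width: 10.2
```

```bash
python3 side.py
```

```text
t 14.4 [512.3 -63.3  47.1] F [-1.3 -6.   7.1] orange [[32, 25, 5, 4, 16]]
```

Request:
jog_arm([
  {"translation":[0.3,0.8,0],"rotation":[0,0,0],"jaw":8},
  {"translation":[0.3,0.8,0],"rotation":[0,0,0],"jaw":8},
  {"translation":[0.3,0.8,0],"rotation":[0,0,0],"jaw":8},
  {"translation":[0,0,0],"rotation":[0,0,0],"jaw":8},
])

```text
time: 14.78
ee_pos: [512.6, -62.4, 47.1]
ee_rot: [0.2, 0.98, -0.002, 0.001]
contact_force: [-3.4, -8.1, 7.2]
gripper_width: 9.5
```

```bash
python3 side.py
```

```text
t 14.78 [512.6 -62.4  47.1] F [-3.4 -8.1  7.2] orange [[32, 25, 5, 4, 16]]
```

Request:
jog_arm([
  {"translation":[0.2,0.7,0],"rotation":[0,0,0],"jaw":8},
  {"translation":[0.2,0.7,0],"rotation":[0,0,0],"jaw":8},
  {"translation":[0,0,0],"rotation":[0,0,0],"jaw":8},
  {"translation":[0,0,0],"rotation":[0,0,0],"jaw":8},
])

```text
time: 15.17
ee_pos: [512.8, -61.8, 47.1]
ee_rot: [0.201, 0.98, -0.002, 0.001]
contact_force: [-3.0, -10.4, 8.4]
gripper_width: 9.9
```

```bash
python3 side.py s8
```

```text
t 15.17 [512.8 -61.8  47.1] F [ -3.  -10.4   8.4] orange [[32, 25, 5, 4, 16]]
```

View pics/s8.png

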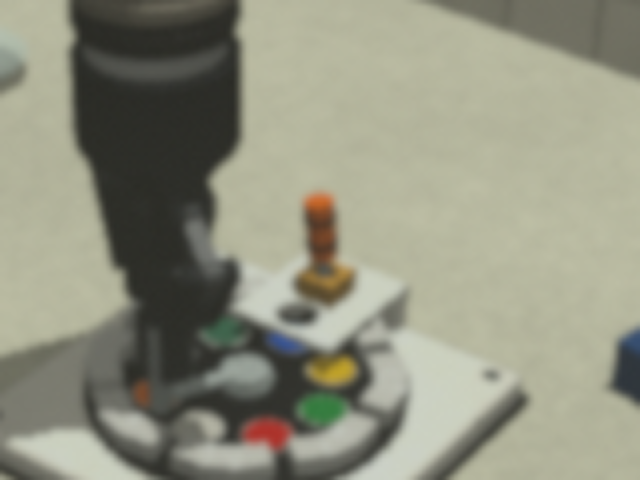

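Views used: 11. The pin leans slightly because the ring drags its foot. Its head is still raised, at about (320,230), and the wheel follows the tool. I'll continue in small steps, turning the tool along with the wheel.

Request:
jog_arm([
  {"translation":[0.2,0.5,0],"rotation":[0,0,-0.02],"jaw":8},
  {"translation":[0.2,0.5,0],"rotation":[0,0,-0.02],"jaw":8},
  {"translation":[0,0,0],"rotation":[0,0,-0.02],"jaw":8},
  {"translation":[0,0,0],"rotation":[0,0,0],"jaw":8},
])

```text
time: 15.55
ee_pos: [513.6, -59.9, 47.1]
ee_rot: [0.23, 0.973, -0.002, 0.001]
contact_force: [-2.1, -7.6, 7.2]
gripper_width: 10.0
```

```bash
python3 side.py
```

```text
t 15.55 [513.6 -59.9  47.1] F [-2.1 -7.6  7.2] orange [[32, 25, 5, 4, 15]]
```

Request:
jog_arm([
  {"translation":[0.2,0.4,0],"rotation":[0,0,-0.02],"jaw":8},
  {"translation":[0,0,0],"rotation":[0,0,0],"jaw":8},
  {"translation":[0,0,0],"rotation":[0,0,0],"jaw":8},
])

```text
time: 15.85
ee_pos: [513.9, -59.2, 47.1]
ee_rot: [0.239, 0.971, -0.002, 0.001]
contact_force: [-3.8, -7.9, 6.6]
gripper_width: 10.0
```

```bash
python3 side.py
```

```text
t 15.85 [513.9 -59.2  47.1] F [-3.8 -7.9  6.6] orange [[32, 25, 5, 4, 15]]
```

Request:
jog_arm([
  {"translation":[0.2,0.4,0],"rotation":[0,0,-0.015],"jaw":8},
  {"translation":[0,0,0],"rotation":[0,0,0],"jaw":8},
  {"translation":[0,0,0],"rotation":[0,0,0],"jaw":8},
])

```text
time: 16.15
ee_pos: [514.2, -58.7, 47.1]
ee_rot: [0.247, 0.969, -0.002, 0.001]
contact_force: [-3.0, -7.1, 7.2]
gripper_width: 10.1
```

```bash
python3 side.py
```

```text
t 16.15 [514.2 -58.7  47.1] F [-3.  -7.1  7.2] orange [[34, 29, 5, 4, 15]]
```

The orange blob dropped from row 25 to 29. I'll check that against the expected 9 mm fall.

```bash
python3 - <<'E'
from h import *
k=cam('side');print([proj(k,[612,-74,z]).round(2) for z in(90,95,99)])
E
python3 side.py
```

```text
[array([361.42, 230.3 ]), array([361.48, 228.14]), array([361.53, 226.41])]
t 16.2 [514.2 -58.7  47.1] F [-2.6 -7.2  7.3] orange [[34, 29, 5, 4, 16]]
```

Request:
jog_arm([
  {"translation":[0,0,0],"rotation":[0,0,0],"jaw":20},
  {"translation":[0,0,0],"rotation":[0,0,0],"jaw":40},
  {"translation":[0,0,0],"rotation":[0,0,0],"jaw":50},
  {"translation":[0,0,0],"rotation":[0,0,0],"jaw":50},
  {"translation":[0,0,20],"rotation":[0,0,0],"jaw":50},
  {"translation":[0,0,35],"rotation":[0,0,0],"jaw":50},
  {"translation":[0,0,40],"rotation":[0,0,0],"jaw":50},
  {"translation":[-20,0,10],"rotation":[0,0,0],"jaw":50},
  {"translation":[-20,0,0],"rotation":[0,0,0],"jaw":50},
  {"translation":[0,0,0],"rotation":[0,0,0],"jaw":50},
])

```text
time: 17.08
ee_pos: [471.0, -54.1, 151.2]
ee_rot: [0.245, 0.97, 0.001, -0.001]
contact_force: [-0.8, 0.2, 0.1]
gripper_width: 50.4
```

```bash
python3 side.py s9
```

```text
t 17.08 [471.  -54.1 151.2] F [-0.8  0.2  0.1] orange [[34, 29, 5, 4, 16]]
```

View pics/s9.png

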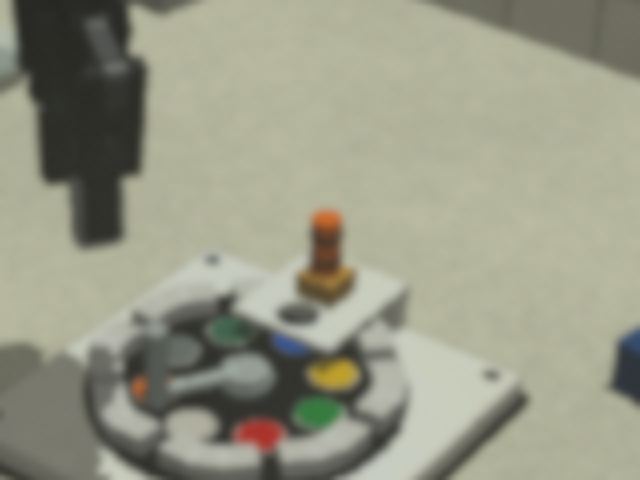

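The head now sits on the bush with no shank showing, at about (326,240) in the crop, and the pin stands upright. The drop was 4 px against 3.9 px expected for 9 mm. The arm is clear and reads about 0 N, so I'll hand in.

```bash
python3 -c "
from station import job;print(job.close_job())"
```

```text
the job is handed in; nothing more can be done
None
```

The job is handed in with the blue filter under the window and the small locking pin fully down in the bush. I gripped the wheel by its peg and turned it clockwise until blue showed. I then set the pin in the bush, where it rested on the ring, and eased the wheel in small steps until the pin dropped.

**Last checks:**
- **Pin height:** in the side camera the pin fell 4 px, against 3.9 px expected for the full 9 mm. It stands upright with no shank showing, so the head looks flush on the bush. At that camera's resolution a gap of 1–2 mm would not be visible.
- **Force:** the hand is clear of everything and reads about 0 N. While easing the wheel, the side force on the tool peaked at about 11 N, because I had not turned the tool along with the peg. It fell to about 7–8 N once I did.
- **Blue filter:** I last saw blue in the window just before setting the pin, with the wheel still about 0.145 rad short. I did not look straight down again after the drop. The final side view shows blue at the edge of the cover, and the wheel was eased by about the remaining amount.
- **Time:** the run took about 17 s.
- **Other items on the bench:** I touched nothing else knowingly, but did not check each item again at the end.

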